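# Brace the square-footed paste jar in the stone slab and unscrew its cap

## Robot

A 6-joint arm with a two-finger parallel gripper is mounted at the origin on the work surface. World frame = base frame: x ahead of the robot, y to its left, z up, the work surface at z = 0. Lengths are in m, angles in rad, forces in N, time in s.
With the tool pointing down it reaches from about 0.275 to 0.75 m from the base axis. Payload 10.2 kg.
Tool frame: the origin (TCP) lies between the finger pads; the fingertips stand 14 mm ahead of it and the grasp point (between the pads) lies 5 mm behind it; x points along the fingers, z is the direction in which the jaws open and shut, and the axes are right-handed (so a half turn about x gives the same grasp; the last joint's range is limited). The gripper opens to 85 mm and grips with 20 to 120 N. Pads are 22 mm wide; open, the fingers measure 114 mm over their backs; the gripper's body (76 mm by 85 mm) begins 54 mm behind the grasp point. The pads swing forward as they close: fully open they stand 13 mm farther back than shut.
Start: joints at [0.916, 0.313, 1.498, -0, 1.331, -0.223], TCP at [0.22, 0.477, 0.245] pointing down, gripper open.
Joint ranges: [-2.94, 2.94], [-0.97, 2.17], [0.19, 2.56], [-1.23, 4.37], [0.02, 3.11], [-2.88, 2.88]. Speed limits (rad/s): [2.39, 2.39, 3.01, 3.14, 3.14, 3.14].

## Interface

Orientations are given as a 3x3 rotation matrix whose columns are the frame's x, y, z axes.
In Python, from station import arm gives the robot as it stands.
- The arm moves only by the tool move_arm, never from a script. Its argument "increments" is a list of rows, each an object with "delta_rot": the turn, a rotation vector about the tool's x, y, z in degrees, a list of three; "translation": the shift along the tool's x, y, z in cm, a list of three; "claw": the opening, from 0 (shut) to 1 (fully open). In form: [{"delta_rot": [ax, ay, az], "translation": [dx, dy, dz], "claw": claw}, ...]. A call has 1 to 10 rows; each row shifts and turns the pose as measured when the row begins, along the tool's axes as they then stand; what a row does not reach is not made up. A row lasts 1/12 s, in which the tool goes at most 41.7 mm and 7.16 degrees, less where a joint would pass 70% of its speed; a pose out of reach is approached as far as the arm can. A call is refused whole if a number of a shift passes 4.17 or a number of a turn 7.16, either way. A call with a gripper value outside its range is refused whole. The fingers move at their own pace and stop on an object; "squeeze" is the grip in N (left out, the last holds). Time passes only in rows, so rows that do not move let the fingers close. It gives the time, the measured TCP pose, the force and the opening at its end, in the units of the state.
- arm.get_state(): the state, without advancing time (a new reading comes with each control period).
- arm.read_camera(name): name is "scene" or "top" or "wrist"; returns a dict with "color" (400x640x3 uint8, red, green, blue), "mtx" (3x3 intrinsics, pixels), "R" (3x3) and "t" (3): a world point X has camera coordinates R X + t. Camera axes: x right, y down, z forward; pixel columns grow to the right and rows downward; lengths in m; the calibration is good to about 2 mm. A picture is of the moment at which its call begins. There is no depth.
- arm.finish_job(): hands the job in, once; it reports no verdict.
The state is a dict: "time_s": time; "joints": joint angles; "joint_velocities": joint speeds; "effort": joint torques, N m; "tool_pos": TCP position; "tcp_rot": TCP orientation; "wrist_force": force on the tool from outside, world axes, zero at the start; "ft_torque": the same for the moment, N m; "opening": finger opening in m.
Only numpy, scipy, OpenCV 4.12 (cv2) and the standard library are available. Lean on these libraries where they do the work, as an engineer would, in place of code of your own. Each camera call takes 0.05 s, during which the arm holds its last target.

## Task

Set the square-footed jar, still closed, into the square well of the black stone slab so that its foot sits fully home and cannot turn. Then unscrew its tight cap counter-clockwise until the lugs let go, lift it straight off and finish while holding it still and level about 2 cm above the jar's neck, with the jar left upright in the well. Leave the round jar, the brush pot and the soapstone seal where they are, and never tip the jar over.

Things in the scene. Friction and masses are not known exactly. Their poses are not given: they have to be found in the camera images.
- jar_mid (a point): White porcelain paste jar, 74 mm tall without its cap, 0.24 to 0.42 kg; this point is on its axis 37 mm above its underside, z up. Foot: 62 x 62 mm square, 19 mm high, sides along x and y, its lowest 4 mm only 56 mm wide. Above it a 58 mm round body up to 52 mm, then a 39 mm neck with lugs. It fits the well in any of four quarter-turns and can be carried by its closed cap.
- cap_grip (a point): Centre of the grip bar on the jar's aluminium screw cap, on the cap's axis, z up. Bar: 46 mm long along x, 16 mm wide along y, 30 mm tall, so it reaches 15 mm above and below this point; it stands on the cap's flat top, 57 mm in diameter. Cap 60 g. Closed, this point is 97 mm above the jar's underside and the cap's x is within 10 degrees of the jar's x.
- jar_neck (a point): Centre of the top of the jar's neck, 37 mm above jar_mid, axes as jar_mid. Three lugs on it hold the cap. Turned counter-clockwise (from above) the cap comes free when its x is 35 to 77 degrees past the jar's x (60 degrees of turning frees it from any start), without rising on its own by more than 4 mm; beyond that, or clockwise, it meets stops.
- disc (a joint): Sprung rubber seal disc in the jar's neck, which pushes the closed cap up with about 10 N and makes it tight: jar and cap turn together unless the foot is braced. Value: its rise in m, about 0 when closed, 0.004 when the cap is off; stiffness 1 N/mm.
- slab_well (a point): Black stone slab, 130 x 110 mm (along this frame's x and y), 28 mm high, fixed to the counter, with a 67 x 67 mm square well in its middle, 16 mm deep, sides along x and y, rim bevelled by 4 mm. This point is the centre of the well's floor, 12 mm above the counter.
- round_jar_mid (a point): Bystander: a round white jar, 66 mm in diameter, 86 mm tall, with a flat aluminium lid and a small round knob; this point is on its axis half-way up.
- brush_pot: Bystander: blue-and-white porcelain brush pot, 88 mm in diameter, 110 mm tall, brushes up to 206 mm; origin at the centre of its underside.
- seal: Bystander: upright soapstone seal, 34 x 34 mm, 101 mm tall; origin at the centre of its underside.
Things that resemble listed ones, but are neither listed nor needed, are in the scene too. What is shaped like the part that bears cap_grip but orange or yellow is not meant. Leave any yellow look-alike of the part that bears slab_well alone.

How it is judged:
On the way, in this order (a step that is already met when the one before it is completed fails the run):
1. the closed jar's foot is fully home in the slab's well (horizontal distance between jar_mid and slab_well below 0.006 m and z of jar_mid in the frame of slab_well below 0.041 m and angle between jar_mid's own z axis and vertical below 0.08 rad and angle between the x axis of cap_grip and the x axis of jar_mid, either way round below 0.45 rad), for 0.2 s.
2. the cap is turned until its lugs let go, with the jar still home in the well (angle between the x axis of cap_grip and the x axis of jar_mid, either way round above 0.55 rad and z of cap_grip in the frame of jar_mid below 0.068 m and horizontal distance between jar_mid and slab_well below 0.006 m and z of jar_mid in the frame of slab_well below 0.041 m), for 0.1 s.
At the end, for the whole second after the job is handed in: Jar upright in the well (0.08 rad, 6 mm of its centre, within 4 mm of fully down); fingers hold the cap still and level (0.2 rad), within 15 mm of the jar's axis, 10 to 55 mm above its closed height, not touching the jar; bystanders moved less than 20 mm (horizontal distance between jar_mid and slab_well below 0.006 m and z of jar_mid in the frame of slab_well below 0.041 m and angle between jar_mid's own z axis and vertical below 0.08 rad and z of cap_grip in the frame of jar_mid between 0.07 and 0.115 m and horizontal distance between cap_grip and jar_mid below 0.015 m and angle between cap_grip's own z axis and vertical below 0.2 rad and contact force between the fingers and cap above 1 N and contact force between cap and jar below 0.2 N and linear speed of cap below 0.02 m/s and distance of each of round_jar_mid, brush_pot, seal from where it was at the start of the episode below 0.02 m); the arm keeps its last pose, push and grip.
It fails at once if the jar is tipped by more than 0.5 rad (angle between jar_mid's own z axis and vertical above 0.5 rad).
It fails at once if a bystander is pushed away by more than 20 mm (distance of any of round_jar_mid, brush_pot, seal from where it was at the start of the episode above 0.02 m).
It also fails if it takes over 43 s, if anything falls off the work surface, if the arm or the gripper's body presses on something with over 40 N, if the wrist force passes 120 N, or if a joint passes its speed limit or range.

## Working session

There is one attempt and no reset: what is moved stays moved. The work goes in short steps, Python scripts to look and compute and a tool call to move; the robot and the scene stay as the last step left them, time stands still between calls to the robot, and variables do not carry over. Pictures are saved under pics/ and viewed, and the job is handed in when it is done.

Besides the shell and the picture viewer there is one more tool, called after "Emit:" by a JSON object that holds its "api" and its "payload". move_arm: Moves the arm, as the interface text tells. Its arguments: {"type":"object","properties":{"increments":{"type":"array"},"squeeze":{"type":"number"}},"required":["increments"]}

```bash
mkdir -p pics; ls
python3 - <<'E'
from station import arm
import cv2,pickle
print(arm.get_state())
for n in ("scene","top","wrist"):
    r=arm.read_camera(n); cv2.imwrite(f"pics/{n}0.png",r["color"][:,:,::-1]); pickle.dump(r,open(f"pics/{n}0.pkl","wb"))
    print(n,r["mtx"].tolist(),r["R"].tolist(),r["t"])
E
```

```text
pics
{'time_s': 0.0, 'joints': array([ 9.15584315e-01,  3.13466946e-01,  1.49844398e+00, -4.37586141e-05,
        1.33100354e+00, -2.23390099e-01]), 'joint_velocities': array([-9.67099744e-05, -8.02645511e-05, -2.23907185e-03,  1.73032616e-04,
        7.71144282e-04, -3.06862175e-04]), 'effort': array([ 3.07410583e-04, -4.12269080e+01, -2.59745032e+01, -1.93759711e-04,
        4.12012450e-03, -3.30026865e-05]), 'tool_pos': array([0.21958953, 0.4766016 , 0.2447238 ]), 'tcp_rot': array([[-7.71709178e-04, -9.08209004e-01,  4.18516201e-01],
       [-1.07398630e-03,  4.18516837e-01,  9.08208403e-01],
       [-9.99999126e-01,  2.51392094e-04, -1.29837731e-03]]), 'wrist_force': array([-0.50922755,  0.1138917 ,  0.50778143]), 'ft_torque': array([ 0.04678577, -0.01581931, -0.00820742]), 'opening': 0.08516399836679962}
scene [[366.2566793752951, 0.0, 318.02645913609086], [0.0, 366.2566793752951, 199.7573685776541], [0.0, 0.0, 1.0]] [[-0.7188048724761569, 0.6951269382610772, 0.01086715272353154], [0.3711383366372315, 0.3969041707988675, -0.8394780606308971], [-0.5878570322643804, -0.5993877033325294, -0.5432849074942825]] [ 0.3639812  -0.10795421  1.3743524 ]
top [[381.2275310227229, 0.0, 323.87701921031885], [0.0, 381.2275310227229, 201.13900927831347], [0.0, 0.0, 1.0]] [[0.004116550238696123, -0.9999901332608097, -0.0016695493884181494], [-0.9826539965661398, -0.003735628899755321, -0.18541080904120927], [0.18540274282416846, 0.0024038422892090844, -0.9826596788794802]] [-0.00498934  0.49019504  1.01058012]
wrist [[288.7985695017099, 0.0, 326.78508519440396], [0.0, 288.7985695017099, 200.22034443823964], [0.0, 0.0, 1.0]] [[0.4190318163580068, 0.9079714718263818, 0.00037845626602860046], [0.8660849138623717, -0.3998261018456547, 0.30006001110264346], [0.27259724661067275, -0.12540691620618022, -0.953920251649968]] [-0.52496858 -0.03854355  0.37861791]
```

View pics/scene0.png

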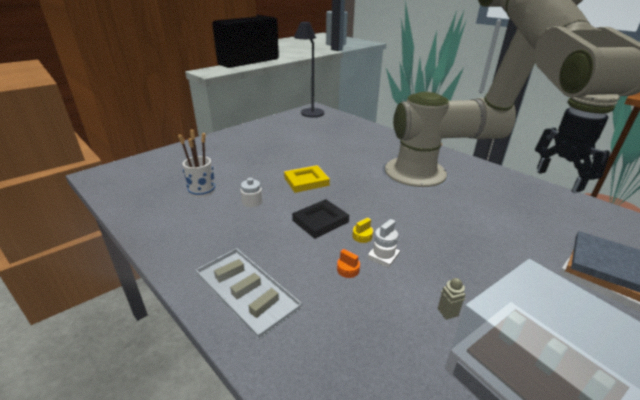

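View pics/top0.png

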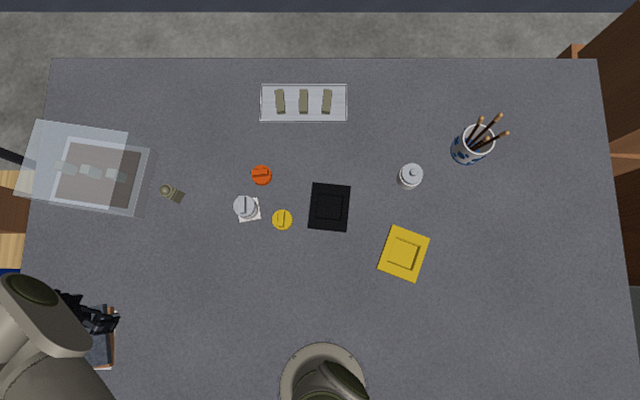

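View pics/wrist0.png

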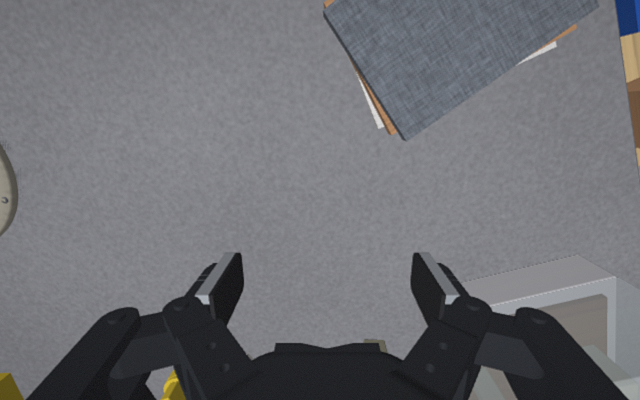

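Overall layout in the top view: white jar near (245,207), black slab at (330,207), orange and yellow caps beside the jar, round jar at (411,176). I'll zoom in for precise measurement.

```bash
cat > h.py <<'E'
import numpy as np,cv2,pickle
def load(n): return pickle.load(open(f"pics/{n}.pkl","rb"))
def ray(r,uv,z):
    K,R,t=map(np.array,(r["mtx"],r["R"],r["t"]))
    d=R.T@np.linalg.inv(K)@np.array([uv[0],uv[1],1.]); c=-R.T@t
    return c+d*(z-c[2])/d[2]
def proj(r,X):
    K,R,t=map(np.array,(r["mtx"],r["R"],r["t"]))
    p=K@(R@np.array(X)+t); return p[:2]/p[2]
def crop(n,u0,u1,v0,v1,s,out):
    c=load(n)["color"][v0:v1,u0:u1,::-1]
    cv2.imwrite(out,cv2.resize(c,None,fx=s,fy=s,interpolation=cv2.INTER_CUBIC))
def snap(name,cam):
    from station import arm
    r=arm.read_camera(cam); pickle.dump(r,open(f"pics/{name}.pkl","wb")); cv2.imwrite(f"pics/{name}.png",r["color"][:,:,::-1]); return r
E
python3 - <<'E'
from h import *
crop("top0",225,365,165,245,5.7,"pics/tc.png")
crop("scene0",280,420,190,280,5.7,"pics/sc.png")
r=load("top0")
for n,uv,z in (("cap",(243,206),.1),("jarbase",(250,214),0),("slab",(330,207),.028),("round",(411,176),.09),("seal",(170,192),.05),("orange",(261,175),.03),("yel",(282,219),.03)): print(n,ray(r,uv,z))
E
```

```text
cap [0.46621979 0.20875575 0.1       ]
jarbase [0.46040976 0.20938498 0.        ]
slab [ 0.47687906 -0.02028169  0.028     ]
round [ 0.5514714  -0.23684721  0.09      ]
seal [0.51360528 0.42396708 0.05      ]
orange [0.56835549 0.17656762 0.03      ]
yel [0.44205789 0.11358618 0.03      ]
```

View pics/tc.png

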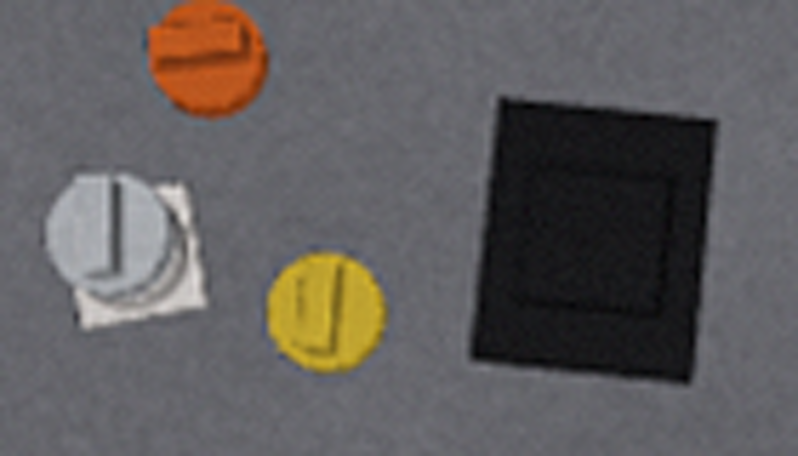

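View pics/sc.png

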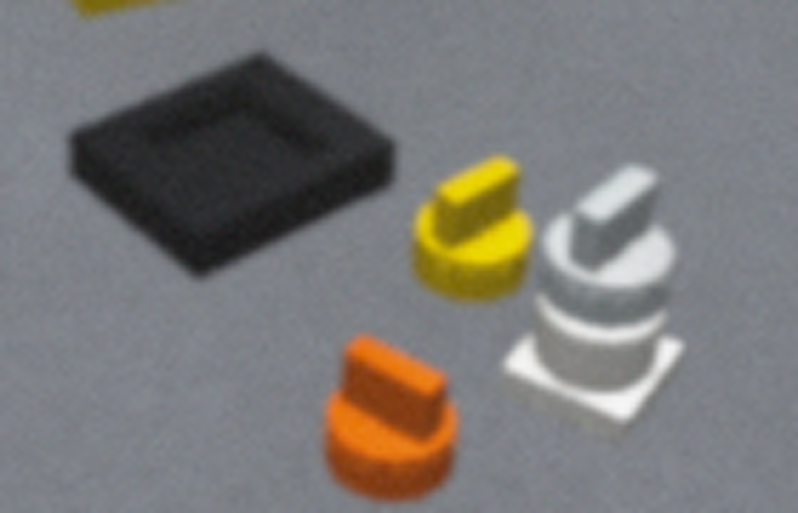

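The top crop shows the jar's foot corners at (185,183), (205,305) and (82,328) and the slab's at (500,97), (717,120), (690,383) and (471,358). I'll measure these.

Run:
```python
from h import *
r=load("top0"); print("cam",-np.array(r["R"]).T@r["t"])
f=lambda x,y:(225+(x+.5)/5.7-.5,165+(y+.5)/5.7-.5)
for z,pts in ((.019,[(185,183),(205,305),(82,328)]),(.028,[(500,97),(717,120),(690,383),(471,358)])):
    P=np.array([ray(r,f(*p),z)[:2] for p in pts]); print(P)
    for a,b in zip(P,np.roll(P,-1,0)):
        d=b-a; print(np.linalg.norm(d),np.degrees(np.arctan2(d[1],d[0])))
    print("mean",P.mean(0),(P[0]+P[2])/2)
for p in [(74,176),(123,180),(120,272)]: print(ray(r,f(*p),.112 if p[0]!=120 else .112))
```

```text
cam [ 0.29434833 -0.00558738  1.08393546]
[[0.50744432 0.18753431]
 [0.44593451 0.17538236]
 [0.43423922 0.23573384]]
0.0626987018787796 -168.82448780477702
0.06147423217536263 100.96720219423656
0.08764805749390737 -33.36160956277796
mean [0.46253935 0.19955017] [0.47084177 0.21163407]
[[ 0.55003204  0.03016098]
 [ 0.53865743 -0.07808413]
 [ 0.40723414 -0.06378257]
 [ 0.41904837  0.04304369]]
0.10884110780932732 -95.99874255261939
0.1321991458970383 173.78947840320183
0.10747756055962762 83.68913967530924
0.131615682164612 -5.617174813717297
mean [ 0.47874299 -0.01716551] [ 0.47863309 -0.0168108 ]
[0.49190265 0.22148929 0.112     ]
[0.49012418 0.19902868 0.112     ]
[0.44762576 0.19860586 0.112     ]
```

```bash
cat >> h.py <<'E'
def goal(pos=None,yaw=None):
    """remaining shift (cm, tool axes) and turn (deg rotvec, tool axes) to TCP pos / jaw-dir yaw deg, tool down"""
    from station import arm
    from scipy.spatial.transform import Rotation as Ro
    s=arm.get_state(); R=s["tcp_rot"]; p=s["tool_pos"]
    y=np.degrees(np.arctan2(R[1,2],R[0,2]))
    print("t",round(s["time_s"],2),"p",p.round(4),"yaw",y.round(2),"tilt",np.degrees(np.arccos(-R[2,0])).round(2),"F",s["wrist_force"].round(1),"M",s["ft_torque"].round(2),"open",round(s["opening"],4),"j6",round(np.degrees(s["joints"][5]),1))
    if pos is not None: print("shift cm",(100*R.T@(np.array(pos)-p)).round(2))
    if yaw is not None:
        a=np.radians(yaw); z=np.array([np.cos(a),np.sin(a),0]); x=np.array([0,0,-1.]); T=np.column_stack([x,np.cross(z,x),z])
        print("turn deg",np.degrees(Ro.from_matrix(R.T@T).as_rotvec()).round(2))
E
python3 - <<'E'
from h import *
from station import arm
r=load("wrist0"); s=arm.get_state()
R=s["tcp_rot"]; c=-np.array(r["R"]).T@r["t"]; print("cam in tool",R.T@(c-s["tool_pos"]), "fwd in tool",R.T@np.array(r["R"])[2])
goal((.40,.21,.27),91)
E
```

```text
cam in tool [-1.28025902e-01  7.65351685e-02 -7.27140532e-05] fwd in tool [ 0.95385529 -0.30026485  0.001054  ]
t 0.15 p [0.2196 0.4767 0.2449] yaw 65.26 tilt 0.05 F [ 0.1 -0.3  0.6] M [-0.06 -0.04  0.03] open 0.0853 j6 -12.8
shift cm [ -2.5  -27.54 -16.67]
turn deg [-2.574e+01 -5.000e-02 -2.000e-02]
```

Emit:
{"api": "move_arm", "payload": {"increments": [{"delta_rot": [-7, 0, 0], "translation": [-0.5, -3, -2.5], "claw": 1}, {"delta_rot": [-7, 0, 0], "translation": [-0.5, -3, -2.5], "claw": 1}, {"delta_rot": [-7, 0, 0], "translation": [-0.5, -2.5, -3], "claw": 1}, {"delta_rot": [-5, 0, 0], "translation": [-0.5, -2.2, -3.3], "claw": 1}, {"delta_rot": [0, 0, 0], "translation": [-0.5, -2, -3.5], "claw": 1}, {"delta_rot": [0, 0, 0], "translation": [-0.5, -2, -3.5], "claw": 1}, {"delta_rot": [0, 0, 0], "translation": [-0.5, -2, -3.5], "claw": 1}, {"delta_rot": [0, 0, 0], "translation": [-0.5, -2, -3.5], "claw": 1}, {"delta_rot": [0, 0, 0], "translation": [-0.5, -2, -3.5], "claw": 1}, {"delta_rot": [0, 0, 0], "translation": [-0.5, -2, -3.5], "claw": 1}]}}

```text
time_s: 0.98
tool_pos: [0.4129, 0.1307, 0.2926]
tcp_rot: [[-0.005, -1.0, -0.018], [-0.003, -0.018, 1.0], [-1.0, 0.005, -0.003]]
wrist_force: [1.7, 0.6, 0.3]
opening: 0.0852
```

Run:
```python
from h import *
goal((.45,.10,.30),91)
```

```text
t 0.98 p [0.4129 0.1307 0.2926] yaw 91.06 tilt 0.3 F [1.7 0.6 0.3] M [ 0.   -0.01 -0.03] open 0.0852 j6 -89.0
shift cm [-0.75 -3.65 -3.14]
turn deg [ 0.06 -0.15 -0.26]
```

Emit:
{"api": "move_arm", "payload": {"increments": [{"delta_rot": [0, 0, 0], "translation": [-0.4, -1.8, -1.6], "claw": 1}, {"delta_rot": [0, 0, 0], "translation": [-0.4, -1.8, -1.6], "claw": 1}, {"delta_rot": [0, 0, 0], "translation": [0, 0, 0], "claw": 1}]}}

```text
time_s: 1.23
tool_pos: [0.4533, 0.0913, 0.3011]
tcp_rot: [[-0.004, -1.0, -0.01], [-0.004, -0.01, 1.0], [-1.0, 0.004, -0.004]]
wrist_force: [-1.1, 1.5, 0.2]
opening: 0.0852
```

Run:
```python
from h import *
from station import arm
goal((.45,.10,.30),91)
print(np.degrees(arm.get_state()["joints"]).round(1))
snap("w1","wrist"); goal()
```

```text
t 1.23 p [0.4533 0.0913 0.3011] yaw 90.59 tilt 0.31 F [-1.1  1.5  0.2] M [ 0.01  0.01 -0.02] open 0.0852 j6 -93.6
shift cm [0.11 0.32 0.88]
turn deg [-0.41 -0.23 -0.21]
[ -3.1   7.9  90.1  -0.2  82.2 -93.6]
t 1.28 p [0.452  0.0925 0.3008] yaw 90.62 tilt 0.34 F [ 0.1 -0.5 -0.2] M [ 0.05  0.03 -0.  ] open 0.0852 j6 -93.5
```

View pics/w1.png

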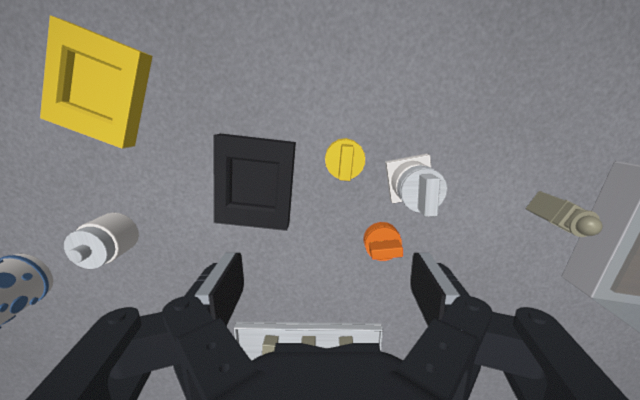

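The wrist view shows the slab at (255,182), the silver cap at (420,190) with its bar at (429,195), and the jar foot's corner at (428,155). Joint 6 would run close to its limit while unscrewing, so I'll use the half-turned grasp. First, measurements from this picture.

Run:
```python
from h import *
crop("w1",205,305,125,235,5,"pics/w1s.png")
crop("w1",375,460,140,225,7,"pics/w1j.png")
```

```text
(no output)
```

View pics/w1s.png

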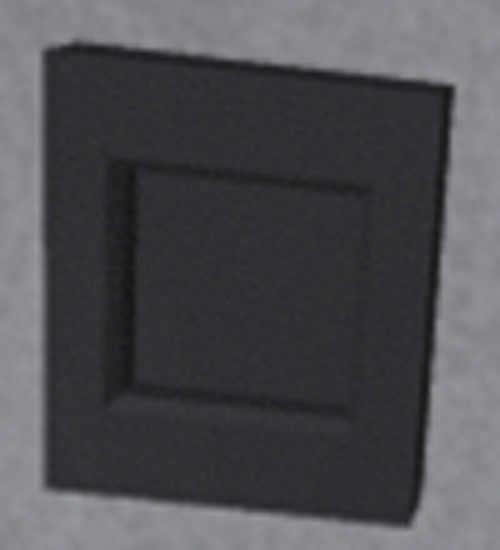

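View pics/w1j.png

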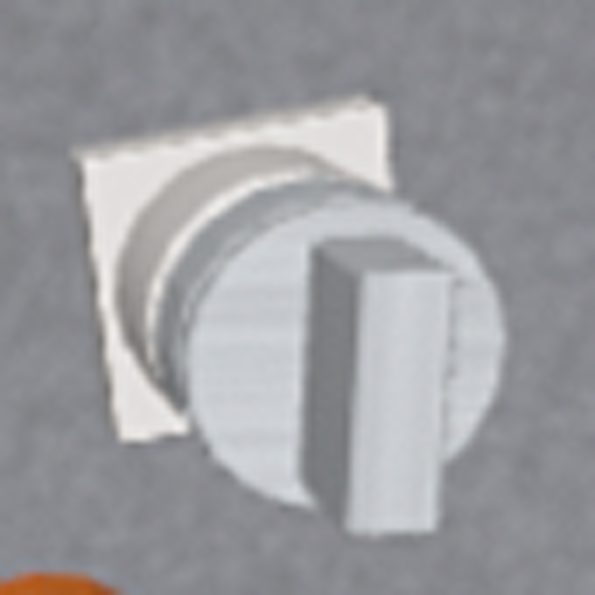

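Emit:
{"api": "move_arm", "payload": {"increments": [{"delta_rot": [7, 0, 0], "translation": [0, 0, 0], "claw": 1}, {"delta_rot": [7, 0, 0], "translation": [0, 0, 0], "claw": 1}, {"delta_rot": [7, 0, 0], "translation": [0, 0, 0], "claw": 1}, {"delta_rot": [7, 0, 0], "translation": [0, 0, 0], "claw": 1}, {"delta_rot": [7, 0, 0], "translation": [0, 0, 0], "claw": 1}, {"delta_rot": [7, 0, 0], "translation": [0, 0, 0], "claw": 1}, {"delta_rot": [7, 0, 0], "translation": [0, 0, 0], "claw": 1}, {"delta_rot": [7, 0, 0], "translation": [0, 0, 0], "claw": 1}, {"delta_rot": [7, 0, 0], "translation": [0, 0, 0], "claw": 1}, {"delta_rot": [7, 0, 0], "translation": [0, 0, 0], "claw": 1}]}}

```text
time_s: 2.12
tool_pos: [0.4444, 0.1005, 0.2979]
tcp_rot: [[-0.013, -0.326, 0.945], [-0.001, 0.945, 0.326], [-1.0, 0.003, -0.012]]
wrist_force: [-0.3, -0.7, -0.5]
opening: 0.0856
```

Emit:
{"api": "move_arm", "payload": {"increments": [{"delta_rot": [7, 0, 0], "translation": [0, 0, 0], "claw": 1}, {"delta_rot": [7, 0, 0], "translation": [0, 0, 0], "claw": 1}, {"delta_rot": [7, 0, 0], "translation": [0, 0, 0], "claw": 1}, {"delta_rot": [7, 0, 0], "translation": [0, 0, 0], "claw": 1}, {"delta_rot": [7, 0, 0], "translation": [0, 0, 0], "claw": 1}, {"delta_rot": [7, 0, 0], "translation": [0, 0, 0], "claw": 1}, {"delta_rot": [7, 0, 0], "translation": [0, 0, 0], "claw": 1}, {"delta_rot": [7, 0, 0], "translation": [0, 0, 0], "claw": 1}, {"delta_rot": [7, 0, 0], "translation": [0, 0, 0], "claw": 1}, {"delta_rot": [7, 0, 0], "translation": [0, 0, 0], "claw": 1}]}}

```text
time_s: 2.95
tool_pos: [0.4354, 0.1104, 0.2955]
tcp_rot: [[-0.02, 0.794, 0.608], [0.001, 0.608, -0.794], [-1.0, -0.015, -0.013]]
wrist_force: [-0.2, -0.6, -0.7]
opening: 0.0854
```

Run:
```python
from h import *
goal((.50,.09,.30),-89)
```

```text
t 2.95 p [0.4354 0.1104 0.2955] yaw -52.57 tilt 1.14 F [-0.2 -0.6 -0.7] M [0.04 0.   0.01] open 0.0854 j6 51.8
shift cm [-0.58  3.89  5.54]
turn deg [36.44 -0.43  1.08]
```

The slab crop shows outer top corners at (45,50), (452,88), (415,525) and (47,490). In the jar crop the foot corners are at (78,157), (383,112) and (120,440), and the bar's top face at (362,268), (452,272), (438,532) and (345,532). Finishing the half-turn.

Emit:
{"api": "move_arm", "payload": {"increments": [{"delta_rot": [7, 0, 0], "translation": [-0.1, 1.5, 0.5], "claw": 1}, {"delta_rot": [7, 0, 0], "translation": [-0.1, 1.5, 0.5], "claw": 1}, {"delta_rot": [7, 0, 0], "translation": [-0.1, 1.5, 0.5], "claw": 1}, {"delta_rot": [7, 0, 0], "translation": [-0.1, 1.5, 0], "claw": 1}, {"delta_rot": [7, 0, 1], "translation": [-0.1, 0.5, 0], "claw": 1}, {"delta_rot": [2, 0, 0], "translation": [0, 0, 0], "claw": 1}, {"delta_rot": [0, 0, 0], "translation": [0, 0, 0], "claw": 1}]}}

```text
time_s: 3.53
tool_pos: [0.4976, 0.1329, 0.2977]
tcp_rot: [[-0.007, 1.0, -0.011], [0.004, -0.011, -1.0], [-1.0, -0.007, -0.004]]
wrist_force: [0.2, 0.6, -0.6]
opening: 0.0854
```

Run:
```python
from h import *
goal((.50,.09,.30),-89)
snap("w2","wrist");snap("t2","top"); goal()
```

```text
t 3.53 p [0.4976 0.1329 0.2977] yaw -90.63 tilt 0.47 F [ 0.2  0.6 -0.6] M [-0.01 -0.02 -0.02] open 0.0854 j6 92.4
shift cm [-0.25  0.28  4.29]
turn deg [-1.63 -0.21  0.43]
t 3.63 p [0.4975 0.1327 0.2979] yaw -90.46 tilt 0.46 F [ 0.6  1.  -0.2] M [-0.01 -0.03  0.03] open 0.0853 j6 92.2
```

View pics/w2.png

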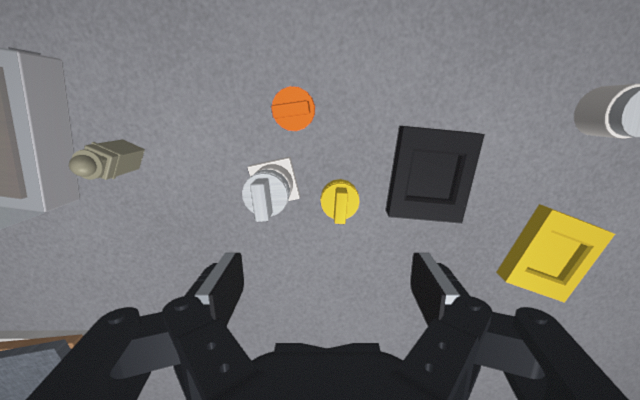

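Run:
```python
from h import *
crop("w2",380,490,120,230,5,"pics/w2s.png")
crop("w2",235,310,150,225,7,"pics/w2j.png")
```

```text
(no output)
```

View pics/w2s.png

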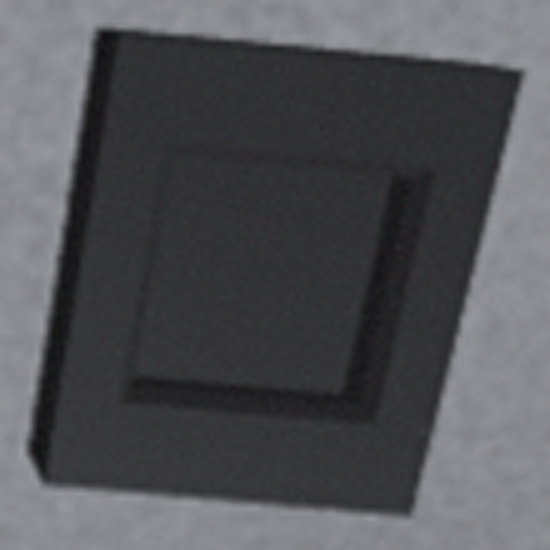

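View pics/w2j.png

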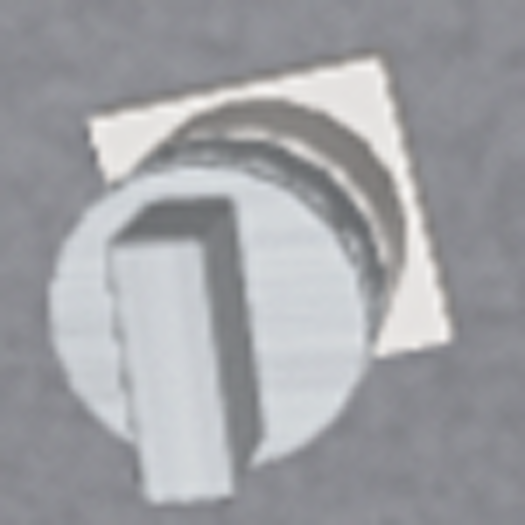

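In the w2 crops the slab's top-face corners are at (117,35), (522,72), (412,513) and (48,485). The foot's are at (92,122), (382,60) and (452,340), and the bar's top at (112,243), (203,240), (233,497) and (148,502). Next, a least-squares fit.

Run:
```python
from h import *
from scipy.optimize import least_squares
w1,w2,t0=load("w1"),load("w2"),load("top0")
def U(o,s,pts): return [(o[0]+(x+.5)/s-.5,o[1]+(y+.5)/s-.5) for x,y in pts]
def fit(name,hx,hy,z,obs,x0):
    # obs: (cam, uv, (sx,sy))
    def f(p,sel=None):
        c,s=np.cos(p[2]),np.sin(p[2]); o=[]
        for cam,uv,(sx,sy) in obs:
            X=(p[0]+c*sx*hx-s*sy*hy,p[1]+s*sx*hx+c*sy*hy,z); o+=list(proj(cam,X)-uv)
        return np.array(o)
    q=least_squares(f,x0,loss="soft_l1"); print(name,q.x[:2].round(4),np.degrees(q.x[2]).round(2),"res px",q.fun.round(1).tolist() if 0 else f(q.x).round(1).tolist())
# w1: image down=+x, right=+y ; w2: image down=-x, right=-y ; top: up=+x, right=-y
A=lambda cam,uvs,sg:[(cam,u,s) for u,s in zip(uvs,sg)]
def run(tag,cams):
    S=[];J=[];B=[]
    if 1 in cams:
        S+=A(w1,U((205,125),5,[(45,55),(443,91),(410,522),(47,490)]),[(-1,-1),(-1,1),(1,1),(1,-1)])
        J+=A(w1,U((375,140),7,[(80,160),(385,112),(120,440)]),[(-1,-1),(-1,1),(1,-1)])
        B+=A(w1,U((375,140),7,[(362,270),(452,274),(438,530),(347,532)]),[(-1,-1),(-1,1),(1,1),(1,-1)])
    if 2 in cams:
        S+=A(w2,U((380,120),5,[(117,35),(522,72),(412,513),(48,485)]),[(1,1),(1,-1),(-1,-1),(-1,1)])
        J+=A(w2,U((235,150),7,[(92,122),(382,60),(452,340)]),[(1,1),(1,-1),(-1,-1)])
        B+=A(w2,U((235,150),7,[(112,243),(203,240),(233,497),(148,502)]),[(1,1),(1,-1),(-1,-1),(-1,1)])
    if 0 in cams:
        S+=A(t0,U((225,165),5.7,[(500,97),(717,120),(690,383),(471,358)]),[(1,1),(1,-1),(-1,-1),(-1,1)])
        J+=A(t0,U((225,165),5.7,[(185,183),(205,305),(82,328)]),[(1,-1),(-1,-1),(-1,1)])
    print(tag)
    fit("slab",.065,.055,.028,S,[.478,-.017,-.1]);fit("jar",.031,.031,.019,J,[.47,.21,.19])
    if B: fit("bar",.023,.008,.112,B,[.47,.21,.0])
run("w1",[1]);run("w2",[2]);run("top",[0]);run("all",[0,1,2])
```

```text
w1
slab [ 0.4799 -0.0165] -5.42 res px [-0.8, -1.3, 0.2, 0.1, 0.8, 1.0, -0.1, 0.2]
jar [0.4724 0.2117] 10.76 res px [0.3, 0.1, 0.2, -0.7, -0.6, 0.7]
bar [0.4713 0.2112] 3.5 res px [-0.6, -0.1, 0.8, -1.4, 0.3, 0.4, -0.4, 0.8]
w2
slab [ 0.4801 -0.0165] -5.4 res px [-0.0, -0.3, 0.3, -0.6, 0.3, 0.7, -0.7, 0.5]
jar [0.4715 0.2115] 11.39 res px [-0.6, -0.2, 0.1, -0.3, 0.5, 0.6]
bar [0.4721 0.2112] 2.16 res px [-0.7, -0.5, 0.5, -0.7, 0.8, 0.7, -0.7, 0.6]
top
slab [ 0.4787 -0.0172] -6.01 res px [-0.2, 0.3, 0.2, 0.4, 0.5, -0.4, -0.5, -0.3]
jar [0.4706 0.2117] 11.34 res px [0.0, 0.1, 0.1, -0.1, -0.1, 0.0]
all
slab [ 0.4798 -0.0166] -5.49 res px [-0.9, -1.3, 0.2, 0.1, 0.7, 1.0, -0.2, 0.1, 0.1, -0.1, 0.3, -0.4, 0.3, 1.0, -0.7, 0.6, -0.6, 0.1, -0.2, -0.2, 0.5, -0.9, -0.5, -0.5]
jar [0.4717 0.2117] 11.2 res px [0.1, -0.2, 0.1, -1.4, -0.4, 0.4, -0.7, -0.3, 0.1, -0.4, 0.3, 0.6, 0.1, -0.2, 0.1, -0.5, -0.1, -0.4]
bar [0.4717 0.2112] 2.81 res px [-0.3, 0.2, 1.1, -0.9, 0.1, 0.9, -0.7, 1.1, -0.9, -0.1, 0.3, -0.5, 1.0, 0.9, -0.4, 1.0]
```

Emit:
{"api": "move_arm", "payload": {"increments": [{"delta_rot": [-3, 0, 0], "translation": [1.5, -0.6, -2], "claw": 1}, {"delta_rot": [0, 0, 0], "translation": [2, -0.6, -2], "claw": 1}, {"delta_rot": [0, 0, 0], "translation": [2.5, -0.6, -2], "claw": 1}, {"delta_rot": [0, 0, 0], "translation": [2.5, -0.6, -1.8], "claw": 1}, {"delta_rot": [0, 0, 0], "translation": [2.5, 0, 0], "claw": 1}, {"delta_rot": [0, 0, 0], "translation": [2, 0, 0], "claw": 1}, {"delta_rot": [0, 0, 0], "translation": [0, 0, 0], "claw": 1}]}}

```text
time_s: 4.22
tool_pos: [0.4659, 0.2151, 0.165]
tcp_rot: [[-0.003, 0.998, 0.06], [0.004, 0.06, -0.998], [-1.0, -0.003, -0.004]]
wrist_force: [-0.4, -0.8, 1.0]
opening: 0.0853
```

Run:
```python
from h import *
goal((.4717,.2115,.102),-87.2)
```

```text
t 4.22 p [0.4659 0.2151 0.165 ] yaw -86.53 tilt 0.28 F [-0.4 -0.8  1. ] M [ 0.    0.02 -0.01] open 0.0853 j6 98.0
shift cm [6.3  0.58 0.42]
turn deg [ 0.67 -0.22  0.17]
```

Emit:
{"api": "move_arm", "payload": {"increments": [{"delta_rot": [0.7, 0, 0], "translation": [1.5, 0.5, 0.4], "claw": 1}, {"delta_rot": [0, 0, 0], "translation": [2, 0, 0], "claw": 1}, {"delta_rot": [0, 0, 0], "translation": [1.5, 0, 0], "claw": 1}, {"delta_rot": [0, 0, 0], "translation": [0.5, 0, 0], "claw": 0.8}, {"delta_rot": [0, 0, 0], "translation": [0, 0, 0], "claw": 0.6}]}}

```text
time_s: 4.63
tool_pos: [0.4717, 0.2123, 0.113]
tcp_rot: [[0.001, 0.999, 0.054], [0.005, 0.054, -0.999], [-1.0, 0.002, -0.005]]
wrist_force: [-0.6, -0.5, 0.7]
opening: 0.0636
```

Run:
```python
from h import *
goal((.4717,.2115,.102),-87.2)
snap("w3","wrist")
```

```text
t 4.63 p [0.4717 0.2123 0.113 ] yaw -86.89 tilt 0.28 F [-0.6 -0.5  0.7] M [-0.    0.02  0.04] open 0.0636 j6 97.9
shift cm [ 1.1  -0.01  0.09]
turn deg [ 0.31 -0.26 -0.1 ]
```

View pics/w3.png

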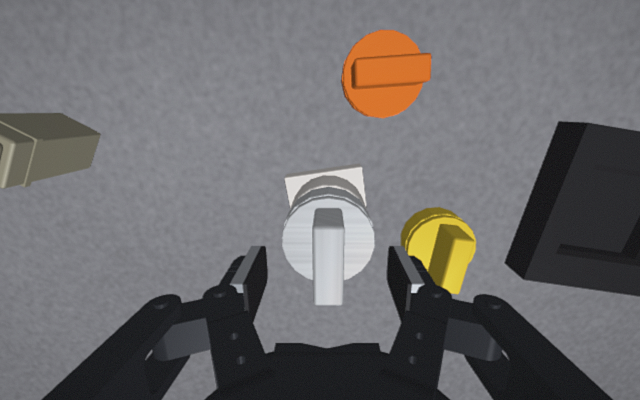

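The bar is centred between the pads at (328,255), and neither finger touches anything. Lowering and closing.

Emit:
{"api": "move_arm", "payload": {"increments": [{"delta_rot": [0.3, 0, 0], "translation": [0.9, 0, 0.1], "claw": 0.5}, {"delta_rot": [0, 0, 0], "translation": [0.1, 0, 0], "claw": 0.35}, {"delta_rot": [0, 0, 0], "translation": [0, 0, 0], "claw": 0}, {"delta_rot": [0, 0, 0], "translation": [0, 0, 0], "claw": 0}, {"delta_rot": [0, 0, 0], "translation": [0, 0, 0], "claw": 0}, {"delta_rot": [0, 0, 0], "translation": [0, 0, 0], "claw": 0}, {"delta_rot": [0, 0, 0], "translation": [0, 0, 0], "claw": 0}, {"delta_rot": [0, 0, 0], "translation": [0, 0, 0], "claw": 0}], "squeeze": 70}}

```text
time_s: 5.35
tool_pos: [0.4732, 0.2116, 0.1063]
tcp_rot: [[0.007, 0.999, 0.049], [0.006, 0.049, -0.999], [-1.0, 0.007, -0.005]]
wrist_force: [-0.3, -0.3, -1.9]
opening: 0.0142
```

Run:
```python
from h import *
goal((.4717,.2115,.102),-87.2)
```

```text
t 5.35 p [0.4732 0.2116 0.1063] yaw -87.17 tilt 0.51 F [-0.3 -0.3 -1.9] M [ 0.05 -0.06  0.03] open 0.0142 j6 98.0
shift cm [ 0.42 -0.15  0.  ]
turn deg [ 0.03 -0.31 -0.41]
```

Grip closed on the bar, but about 4 mm high. I'll open slightly and go lower for fuller pad contact.

Emit:
{"api": "move_arm", "payload": {"increments": [{"delta_rot": [0, 0, 0], "translation": [0, 0, 0], "claw": 0.35}, {"delta_rot": [0, 0, 0], "translation": [0, 0, 0], "claw": 0.35}, {"delta_rot": [0, -0.3, -0.4], "translation": [0.3, -0.1, 0], "claw": 0.35}, {"delta_rot": [0, 0, 0], "translation": [0.3, 0, 0], "claw": 0.35}]}}

```text
time_s: 5.68
tool_pos: [0.473, 0.2117, 0.1012]
tcp_rot: [[0.002, 0.999, 0.049], [0.0, 0.049, -0.999], [-1.0, 0.002, -0.0]]
wrist_force: [0.6, -1.1, -0.5]
opening: 0.0296
```

Run:
```python
from h import *
goal((.4717,.2115,.101),-87.2)
```

```text
t 5.68 p [0.473  0.2117 0.1012] yaw -87.17 tilt 0.14 F [ 0.6 -1.1 -0.5] M [0.05 0.01 0.01] open 0.0296 j6 98.3
shift cm [ 0.02 -0.13  0.02]
turn deg [ 0.03 -0.   -0.14]
```

Emit:
{"api": "move_arm", "payload": {"increments": [{"delta_rot": [0, 0, 0], "translation": [0, -0.1, 0], "claw": 0}, {"delta_rot": [0, 0, 0], "translation": [0, 0, 0], "claw": 0}, {"delta_rot": [0, 0, 0], "translation": [0, 0, 0], "claw": 0}, {"delta_rot": [0, 0, 0], "translation": [0, 0, 0], "claw": 0}, {"delta_rot": [0, 0, 0], "translation": [-0.5, 0, 0], "claw": 0}, {"delta_rot": [0, 0, 0], "translation": [-0.5, 0, 0], "claw": 0}, {"delta_rot": [0, 0, 0], "translation": [-1, 0, 0], "claw": 0}, {"delta_rot": [0, 0, 0], "translation": [0, 0, 0], "claw": 0}]}}

```text
time_s: 6.35
tool_pos: [0.471, 0.2116, 0.1217]
tcp_rot: [[-0.001, 0.999, 0.05], [-0.001, 0.05, -0.999], [-1.0, -0.001, 0.001]]
wrist_force: [0.3, -0.0, -2.9]
opening: 0.0145
```

Run:
```python
from h import *
goal((.4717,.2115,.101),-87.2)
snap("s3","scene"); crop("s3",330,430,190,290,6,"pics/s3c.png"); goal()
```

```text
t 6.35 p [0.471  0.2116 0.1217] yaw -87.16 tilt 0.06 F [ 0.3 -0.  -2.9] M [ 0.   -0.04  0.05] open 0.0145 j6 98.4
shift cm [2.07 0.07 0.01]
turn deg [0.04 0.03 0.05]
t 6.4 p [0.4706 0.2115 0.1208] yaw -87.15 tilt 0.13 F [ 0.8  0.1 -3. ] M [0.03 0.03 0.  ] open 0.0151 j6 98.4
```

View pics/s3c.png

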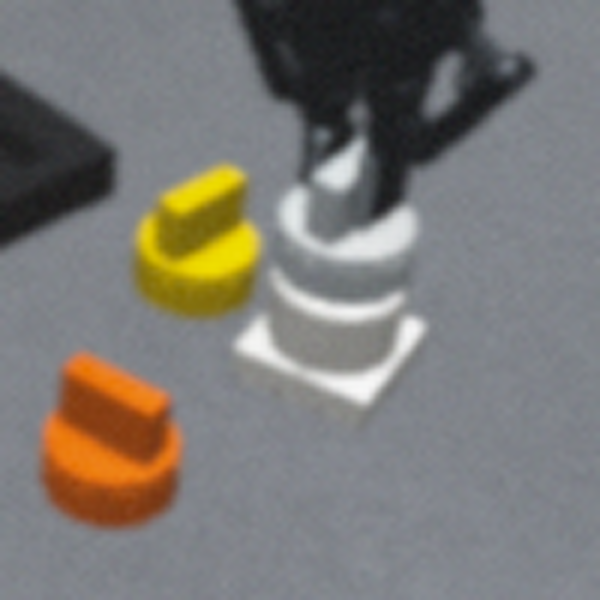

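Jar lifted level, wrist reading −3 N. Carrying it high over to the slab.

Emit:
{"api": "move_arm", "payload": {"increments": [{"delta_rot": [0, 0, 0], "translation": [-2, 0, 0], "claw": 0}, {"delta_rot": [0, 0, 0], "translation": [-3, 0, 0], "claw": 0}, {"delta_rot": [0, 0, 0], "translation": [-2.5, 0, 0.5], "claw": 0}, {"delta_rot": [3, 0, 0], "translation": [-1, 0, 1.5], "claw": 0}, {"delta_rot": [3, 0, 0], "translation": [0, 0.2, 2.5], "claw": 0}, {"delta_rot": [3, 0, 0], "translation": [0, 0.4, 3], "claw": 0}, {"delta_rot": [3, 0, 0], "translation": [0, 0.5, 3], "claw": 0}, {"delta_rot": [3, 0, 0], "translation": [0, 0.6, 3], "claw": 0}, {"delta_rot": [2, 0, 0], "translation": [0, 0.7, 3], "claw": 0}, {"delta_rot": [0, 0, 0], "translation": [0, 0.7, 2.5], "claw": 0}]}}

```text
time_s: 7.23
tool_pos: [0.4775, 0.015, 0.2094]
tcp_rot: [[-0.004, 0.968, -0.251], [-0.001, -0.251, -0.968], [-1.0, -0.003, 0.002]]
wrist_force: [0.8, 0.7, -2.7]
opening: 0.015
```

Run:
```python
from h import *
goal((.4798,-.0166,.18),-103.9)
```

```text
t 7.23 p [0.4775 0.015  0.2094] yaw -104.52 tilt 0.21 F [ 0.8  0.7 -2.7] M [-0.02 -0.05  0.01] open 0.015 j6 92.3
shift cm [2.94 1.02 3.  ]
turn deg [-0.62  0.1   0.19]
```

Emit:
{"api": "move_arm", "payload": {"increments": [{"delta_rot": [-0.6, 0, 0], "translation": [0, 0.5, 1.5], "claw": 0}, {"delta_rot": [0, 0, 0], "translation": [1, 0.2, 0.5], "claw": 0}, {"delta_rot": [0, 0, 0], "translation": [1.5, 0, 0], "claw": 0}, {"delta_rot": [0, 0, 0], "translation": [1.5, 0, 0], "claw": 0}, {"delta_rot": [0, 0, 0], "translation": [0.5, 0, 0], "claw": 0}, {"delta_rot": [0, 0, 0], "translation": [0, 0, 0], "claw": 0}]}}

```text
time_s: 7.73
tool_pos: [0.4784, -0.0112, 0.1607]
tcp_rot: [[-0.004, 0.969, -0.248], [-0.001, -0.248, -0.969], [-1.0, -0.004, 0.002]]
wrist_force: [-0.4, 0.2, -2.6]
opening: 0.0148
```

Run:
```python
from h import *
goal((.4798,-.0166,.145),-103.9)
snap("w4","wrist");snap("t4","top");snap("s4","scene"); goal()
crop("t4",280,380,160,250,6,"pics/t4c.png");crop("s4",270,380,150,260,5,"pics/s4c.png")
crop("w4",240,400,120,320,3,"pics/w4c.png")
```

```text
t 7.73 p [ 0.4784 -0.0112  0.1607] yaw -104.36 tilt 0.26 F [-0.4  0.2 -2.6] M [0.04 0.02 0.  ] open 0.0148 j6 89.1
shift cm [1.57 0.28 0.48]
turn deg [-0.46  0.13  0.22]
t 7.88 p [ 0.4792 -0.0114  0.1624] yaw -104.34 tilt 0.14 F [-0.4  0.5 -3.6] M [ 0.04 -0.05 -0.02] open 0.0145 j6 89.1
```

View pics/w4.png

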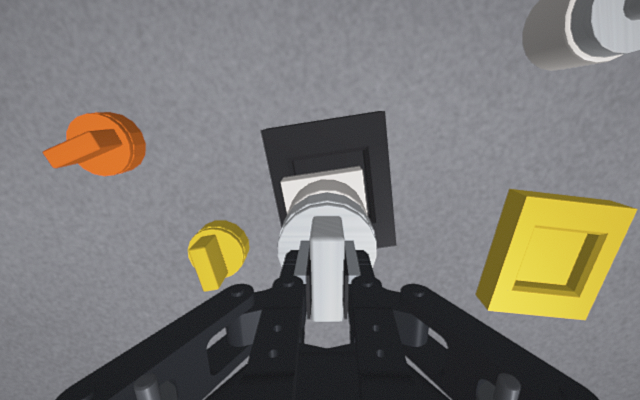

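View pics/t4c.png

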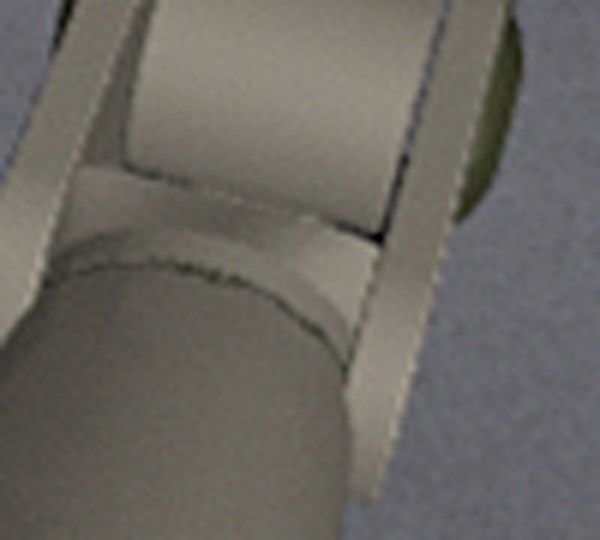

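View pics/s4c.png

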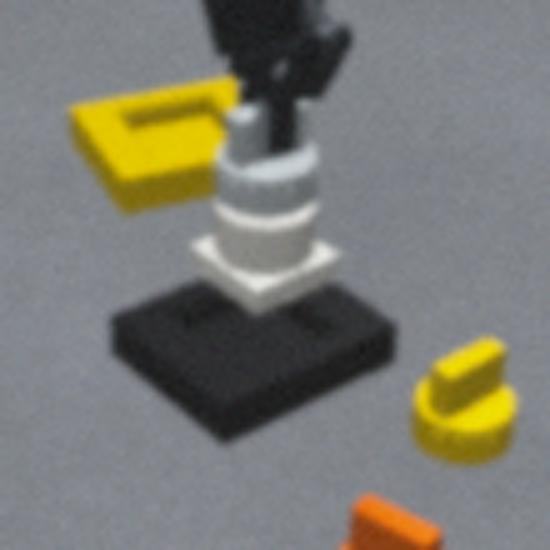

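Run:
```python
from h import *
crop("w4",250,400,100,250,5,"pics/w4d.png")
```

```text
(no output)
```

View pics/w4d.png

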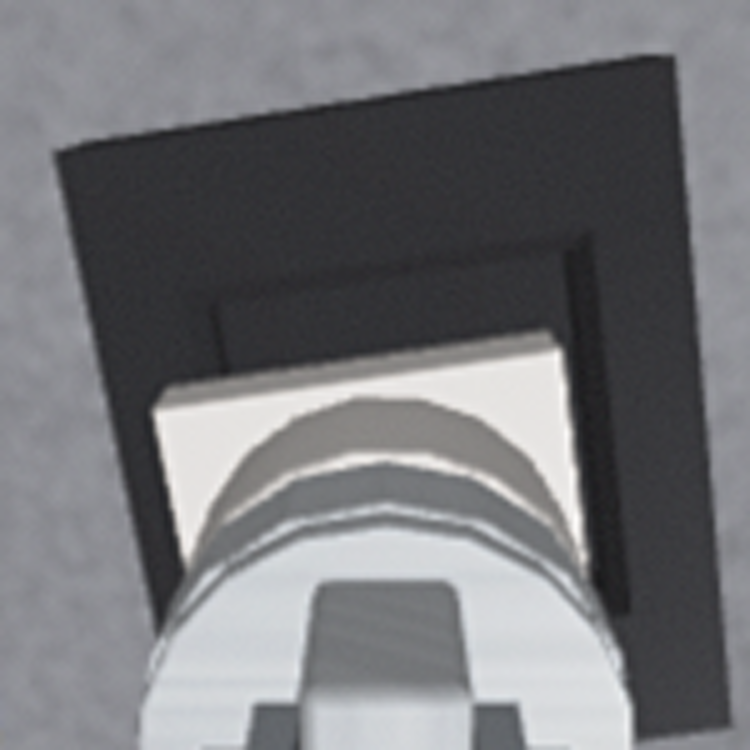

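Run:
```python
from h import *
r=load("w4")
u=lambda x,y:(250+(x+.5)/5-.5,100+(y+.5)/5-.5)
for z in (.078,.080,.082):
    a=ray(r,u(155,408),z)[:2];b=ray(r,u(562,348),z)[:2]
    d=b-a; L=np.linalg.norm(d); th=np.arctan2(d[1],d[0])+np.pi/2; n=np.array([np.cos(th),np.sin(th)])
    print(z,L,np.degrees(th),(a+b)/2-.031*n)
a=ray(r,u(60,153),.028);b=ray(r,u(672,58),.028);d=(b-a)[:2];print(np.linalg.norm(d),np.degrees(np.arctan2(d[1],d[0]))+90)
```

```text
0.078 0.06133652291079915 -5.852166289988925 [ 0.47759733 -0.01129304]
0.08 0.060753776017944995 -5.852166289988989 [ 0.47802561 -0.01144331]
0.082 0.06017102912509084 -5.852166289988951 [ 0.4784539  -0.01159359]
0.10779489399852747 -5.886524661754777
```

Foot and slab yaw agree (−5.9° against −5.9°), and the jar's axis is within about 1 mm of the TCP. Centring, then descending.

Emit:
{"api": "move_arm", "payload": {"increments": [{"delta_rot": [0, 0, 0], "translation": [0.5, 0.25, 0.5], "claw": 0}, {"delta_rot": [0, 0, 0], "translation": [0.5, 0, 0], "claw": 0}, {"delta_rot": [0, 0, 0], "translation": [0.5, 0, 0], "claw": 0}, {"delta_rot": [0, 0, 0], "translation": [0.3, 0, 0], "claw": 0}, {"delta_rot": [0, 0, 0], "translation": [0, 0, 0], "claw": 0}]}}

```text
time_s: 8.3
tool_pos: [0.4815, -0.0172, 0.1445]
tcp_rot: [[0.003, 0.969, -0.247], [-0.003, -0.247, -0.969], [-1.0, 0.003, 0.002]]
wrist_force: [-0.4, 0.2, -3.4]
opening: 0.015
```

Run:
```python
from h import *
goal((.4803,-.0166,.133),-104.2)
```

```text
t 8.3 p [ 0.4815 -0.0172  0.1445] yaw -104.29 tilt 0.24 F [-0.4  0.2 -3.4] M [ 0.02 -0.01 -0.01] open 0.015 j6 88.4
shift cm [ 1.15 -0.14 -0.03]
turn deg [-0.09  0.14 -0.19]
```

Emit:
{"api": "move_arm", "payload": {"increments": [{"delta_rot": [0, 0, 0], "translation": [0.4, -0.1, 0], "claw": 0}, {"delta_rot": [0, 0, 0], "translation": [0.5, 0, 0], "claw": 0}, {"delta_rot": [0, 0, 0], "translation": [0.4, 0, 0], "claw": 0}, {"delta_rot": [0, 0, 0], "translation": [0, 0, 0], "claw": 0}]}}

```text
time_s: 8.63
tool_pos: [0.4805, -0.0169, 0.1301]
tcp_rot: [[0.003, 0.969, -0.247], [-0.003, -0.247, -0.969], [-1.0, 0.003, 0.002]]
wrist_force: [-0.2, 0.5, -3.0]
opening: 0.0147
```

Run:
```python
from h import *
goal((.4803,-.0166,.113),-104.2)
snap("s5","scene");crop("s5",270,380,150,260,5,"pics/s5c.png");snap("w5","wrist");crop("w5",250,400,100,250,5,"pics/w5d.png")
goal()
```

```text
t 8.63 p [ 0.4805 -0.0169  0.1301] yaw -104.28 tilt 0.24 F [-0.2  0.5 -3. ] M [ 0.01  0.02 -0.04] open 0.0147 j6 88.4
shift cm [ 1.71 -0.03 -0.03]
turn deg [-0.08  0.14 -0.19]
t 8.73 p [ 0.4808 -0.0169  0.1308] yaw -104.28 tilt 0.28 F [-0.7 -0.1 -3.1] M [ 0.04 -0.07  0.01] open 0.0149 j6 88.4
```

View pics/s5c.png

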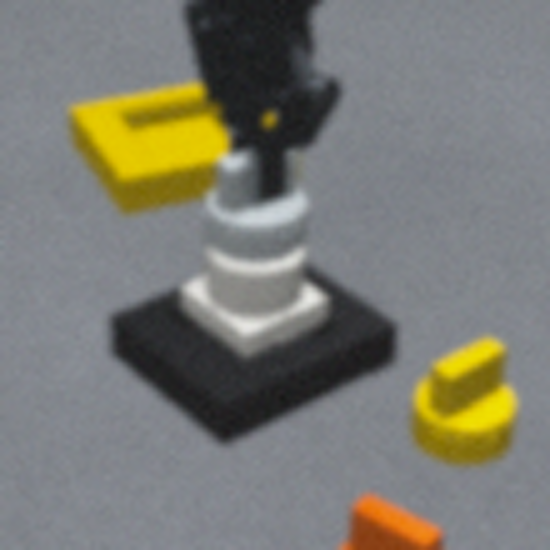

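View pics/w5d.png

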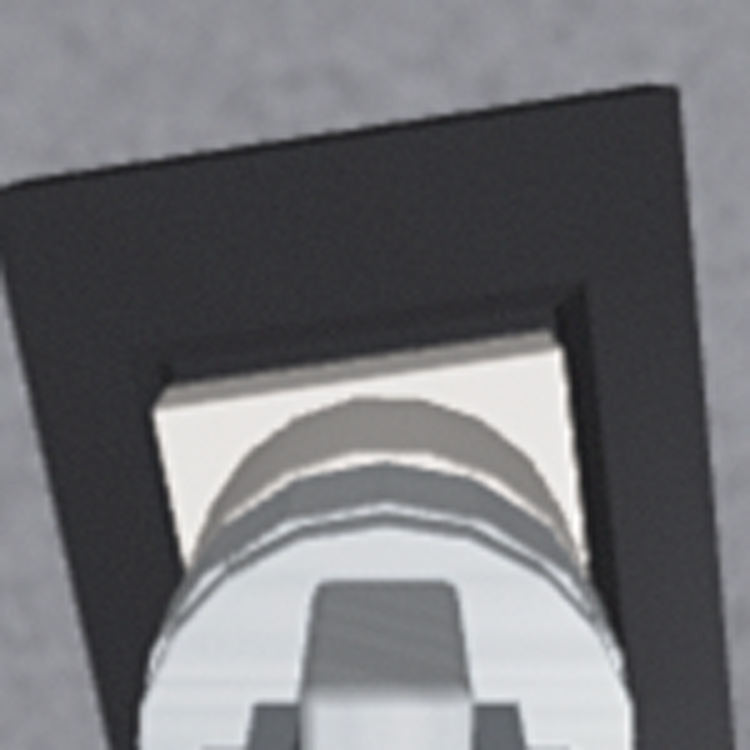

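The foot sits over the well, aligned with it, with bevel visible on both sides ((160,360) and (585,290) in the crop). Descending gently.

Emit:
{"api": "move_arm", "payload": {"increments": [{"delta_rot": [0, 0, 0], "translation": [0.35, -0.05, -0.03], "claw": 0}, {"delta_rot": [0, 0, 0], "translation": [0.35, 0, 0], "claw": 0}, {"delta_rot": [0, 0, 0], "translation": [0.3, 0, 0], "claw": 0}, {"delta_rot": [0, 0, 0], "translation": [0, 0, 0], "claw": 0}]}}

```text
time_s: 9.07
tool_pos: [0.4807, -0.0166, 0.1203]
tcp_rot: [[0.005, 0.969, -0.247], [-0.004, -0.247, -0.969], [-1.0, 0.005, 0.003]]
wrist_force: [0.0, 0.0, -3.5]
opening: 0.0147
```

Run:
```python
from h import *
goal((.4803,-.0166,.113),-104.2)
```

```text
t 9.07 p [ 0.4807 -0.0166  0.1203] yaw -104.28 tilt 0.35 F [ 0.   0.  -3.5] M [0.01 0.03 0.05] open 0.0147 j6 88.5
shift cm [ 0.73 -0.04  0.01]
turn deg [-0.08  0.14 -0.31]
```

Emit:
{"api": "move_arm", "payload": {"increments": [{"delta_rot": [0, 0, 0], "translation": [0.3, -0.03, 0], "claw": 0}, {"delta_rot": [0, 0, 0], "translation": [0.3, 0, 0], "claw": 0}, {"delta_rot": [0, 0, 0], "translation": [0.1, 0, 0], "claw": 0}, {"delta_rot": [0, 0, 0], "translation": [0, 0, 0], "claw": 0}]}}

```text
time_s: 9.4
tool_pos: [0.4808, -0.0167, 0.1129]
tcp_rot: [[0.006, 0.969, -0.247], [-0.004, -0.247, -0.969], [-1.0, 0.007, 0.003]]
wrist_force: [-0.3, 0.4, 0.3]
opening: 0.0149
```

Run:
```python
from h import *
goal((.4803,-.0166,.113),-104.2)
```

```text
t 9.4 p [ 0.4808 -0.0167  0.1129] yaw -104.28 tilt 0.41 F [-0.3  0.4  0.3] M [ 0.01  0.2  -0.01] open 0.0149 j6 88.5
shift cm [-0.01 -0.05  0.  ]
turn deg [-0.08  0.15 -0.38]
```

Emit:
{"api": "move_arm", "payload": {"increments": [{"delta_rot": [0, 0, -0.3], "translation": [0.1, 0, 0], "claw": 0}, {"delta_rot": [0, 0, 0], "translation": [0, 0, 0], "claw": 0}, {"delta_rot": [0, 0, 0], "translation": [0, 0, 0], "claw": 0}, {"delta_rot": [0, 0, 0], "translation": [0, 0, 0], "claw": 0}], "squeeze": 110}}

```text
time_s: 9.73
tool_pos: [0.4813, -0.0168, 0.1133]
tcp_rot: [[0.002, 0.969, -0.247], [-0.003, -0.247, -0.969], [-1.0, 0.003, 0.003]]
wrist_force: [-0.8, -0.5, -3.9]
opening: 0.0141
```

Run:
```python
from h import *
goal((.4803,-.0166,.113),-104.2)
snap("s6","scene");crop("s6",270,380,150,260,5,"pics/s6c.png");goal()
snap("w6","wrist");crop("w6",250,400,100,250,5,"pics/w6d.png")
```

```text
t 9.73 p [ 0.4813 -0.0168  0.1133] yaw -104.27 tilt 0.21 F [-0.8 -0.5 -3.9] M [-0.   -0.01 -0.03] open 0.0141 j6 88.5
shift cm [ 0.03 -0.1   0.  ]
turn deg [-0.07  0.15 -0.15]
t 9.78 p [ 0.4813 -0.0168  0.1133] yaw -104.28 tilt 0.21 F [-0.   0.7 -2.9] M [-0.01 -0.   -0.03] open 0.0143 j6 88.5
```

View pics/s6c.png

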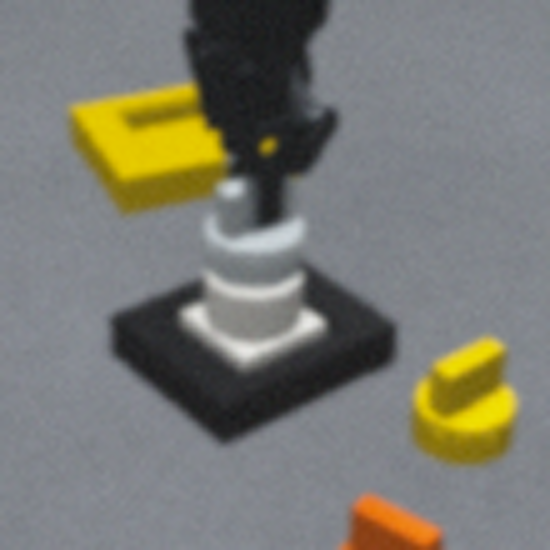

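View pics/w6d.png

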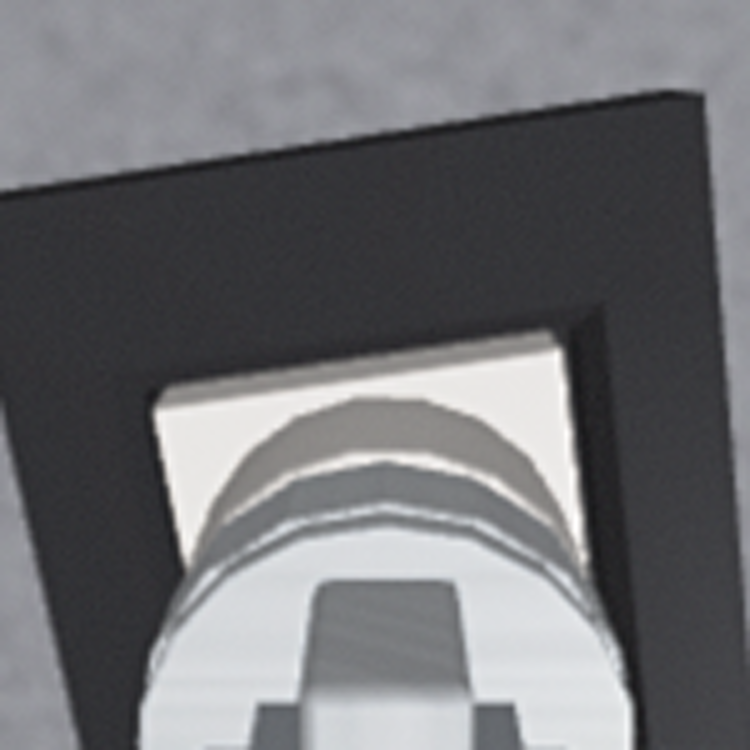

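The foot is in the well, with its top about 3 mm above the slab, as a fully seated foot should be, and centred (right-hand gap 6.5 mm = half of 13). The force says it may still be hanging slightly, so I'll press to confirm.

Emit:
{"api": "move_arm", "payload": {"increments": [{"delta_rot": [0, 0, 0], "translation": [0.15, -0.05, 0], "claw": 0}, {"delta_rot": [0, 0, 0], "translation": [0.1, 0, 0], "claw": 0}]}}

```text
time_s: 10.0
tool_pos: [0.4815, -0.017, 0.1121]
tcp_rot: [[0.004, 0.969, -0.246], [-0.004, -0.246, -0.969], [-1.0, 0.005, 0.003]]
wrist_force: [-5.0, 1.4, 10.3]
opening: 0.0142
```

Run:
```python
from h import *
goal((.4803,-.0166,.113),-104.2)
```

```text
t 10.0 p [ 0.4815 -0.017   0.1121] yaw -104.27 tilt 0.32 F [-5.   1.4 10.3] M [0.27 0.9  0.01] open 0.0142 j6 88.5
shift cm [-0.09 -0.12 -0.01]
turn deg [-0.07  0.17 -0.27]
```

Emit:
{"api": "move_arm", "payload": {"increments": [{"delta_rot": [0, 0, 0], "translation": [0, -0.15, 0], "claw": 0}, {"delta_rot": [0, 0, 0], "translation": [0, 0, 0], "claw": 0}, {"delta_rot": [0, 0, 0], "translation": [0.05, 0, 0], "claw": 0}]}}

```text
time_s: 10.25
tool_pos: [0.4814, -0.017, 0.1131]
tcp_rot: [[0.008, 0.969, -0.247], [-0.005, -0.247, -0.969], [-1.0, 0.01, 0.003]]
wrist_force: [1.1, -0.9, 2.4]
opening: 0.0141
```

Run:
```python
from h import *
goal((.4803,-.0166,.113),-104.2)
snap("w7","wrist");crop("w7",230,420,100,250,4,"pics/w7d.png");goal()
```

```text
t 10.25 p [ 0.4814 -0.017   0.1131] yaw -104.28 tilt 0.57 F [ 1.1 -0.9  2.4] M [-0.1   0.04  0.  ] open 0.0141 j6 88.5
shift cm [ 0.01 -0.12 -0.01]
turn deg [-0.07  0.18 -0.54]
t 10.3 p [ 0.4815 -0.017   0.1131] yaw -104.27 tilt 0.58 F [ 0.5 -0.   3.4] M [-0.02  0.07  0.  ] open 0.0138 j6 88.5
```

View pics/w7d.png

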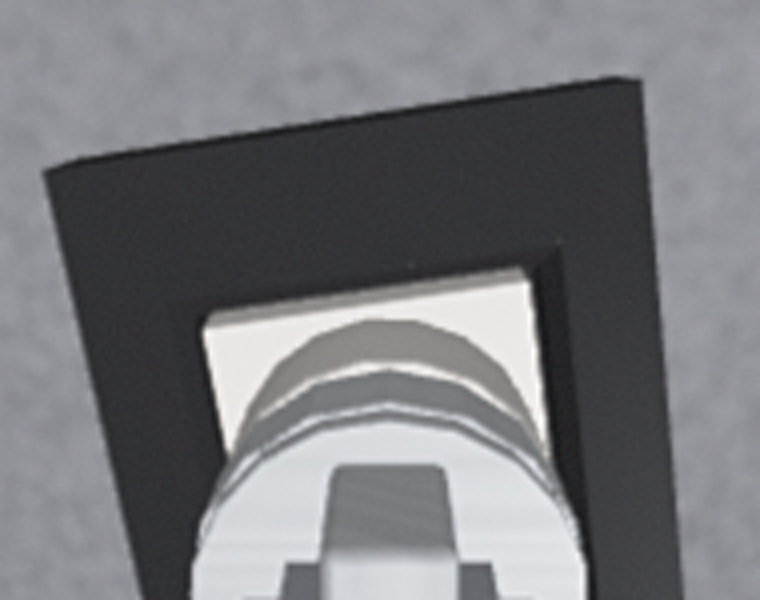

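Contact confirmed (+3 N up) with the foot seated at the expected height. Now unscrewing counter-clockwise, which is negative about tool x.

Emit:
{"api": "move_arm", "payload": {"increments": [{"delta_rot": [-3, 0, -0.5], "translation": [0, 0, 0], "claw": 0}, {"delta_rot": [-4, 0, 0], "translation": [0, 0, 0], "claw": 0}, {"delta_rot": [-4, 0, 0], "translation": [0, 0, 0], "claw": 0}, {"delta_rot": [-4, 0, 0], "translation": [0, 0, 0], "claw": 0}], "squeeze": 120}}

```text
time_s: 10.63
tool_pos: [0.4816, -0.017, 0.113]
tcp_rot: [[-0.001, 1.0, 0.02], [-0.003, 0.02, -1.0], [-1.0, -0.001, 0.003]]
wrist_force: [-0.8, 0.3, 1.7]
opening: 0.0139
```

Run:
```python
from h import *
goal((.4808,-.0168,.113),-44.2)
```

```text
t 10.63 p [ 0.4816 -0.017   0.113 ] yaw -88.83 tilt 0.16 F [-0.8  0.3  1.7] M [ 0.05  0.07 -0.17] open 0.0139 j6 73.0
shift cm [ 0.   -0.08 -0.02]
turn deg [-44.63   0.13   0.09]
```

Run:
```python
from h import *
snap("w8","wrist");crop("w8",230,420,100,250,4,"pics/w8d.png");snap("s8","scene");crop("s8",270,380,150,260,5,"pics/s8c.png");goal()
```

```text
t 10.73 p [ 0.4816 -0.017   0.1131] yaw -88.97 tilt 0.16 F [-0.7 -0.8  1.7] M [ 0.18 -0.01  0.04] open 0.0135 j6 73.2
```

View pics/w8d.png

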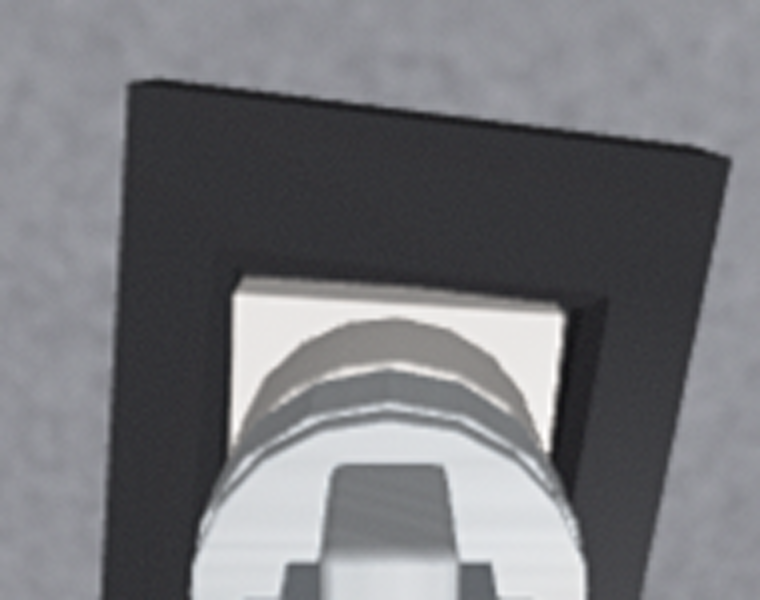

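View pics/s8c.png

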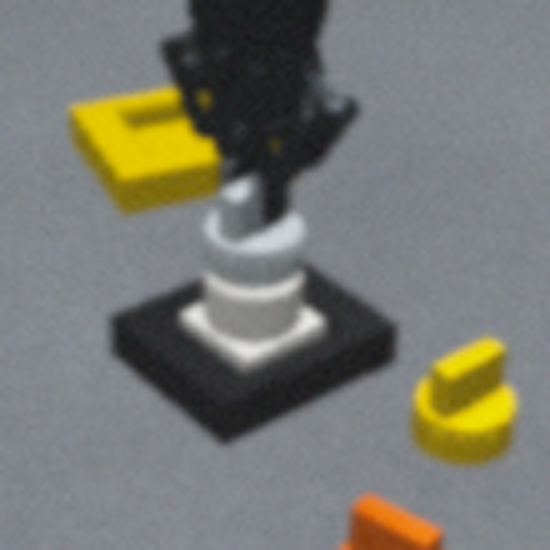

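The jar turned only about 3° before bracing, and the cap is slipping counter-clockwise relative to it. Continuing.

Emit:
{"api": "move_arm", "payload": {"increments": [{"delta_rot": [-4, 0, 0], "translation": [0, -0.05, 0], "claw": 0}, {"delta_rot": [-4, 0, 0], "translation": [0, 0, 0], "claw": 0}, {"delta_rot": [-4, 0, 0], "translation": [0, 0, 0], "claw": 0}, {"delta_rot": [-4, 0, 0], "translation": [0, 0, 0], "claw": 0}, {"delta_rot": [-4, 0, 0], "translation": [0, 0, 0], "claw": 0}, {"delta_rot": [-4, 0, 0], "translation": [0, 0, 0], "claw": 0}]}}

```text
time_s: 11.23
tool_pos: [0.4813, -0.017, 0.1131]
tcp_rot: [[-0.0, 0.906, 0.422], [-0.002, 0.422, -0.906], [-1.0, -0.001, 0.002]]
wrist_force: [0.0, -0.1, 2.6]
opening: 0.014
```

Run:
```python
from h import *
goal((.4808,-.0168,.113),-36)
```

```text
t 11.23 p [ 0.4813 -0.017   0.1131] yaw -65.01 tilt 0.13 F [ 0.  -0.1  2.6] M [ 0.12  0.05 -0.09] open 0.014 j6 49.2
shift cm [ 0.01 -0.04 -0.04]
turn deg [-29.01   0.1    0.08]
```

Emit:
{"api": "move_arm", "payload": {"increments": [{"delta_rot": [-4, 0, 0], "translation": [0, 0, 0], "claw": 0}, {"delta_rot": [-4, 0, 0], "translation": [0, 0, 0], "claw": 0}, {"delta_rot": [-4, 0, 0], "translation": [0, 0, 0], "claw": 0}, {"delta_rot": [-4, 0, 0], "translation": [0, 0, 0], "claw": 0}, {"delta_rot": [-4, 0, 0], "translation": [0, 0, 0], "claw": 0}, {"delta_rot": [-4, 0, 0], "translation": [0, 0, 0], "claw": 0}, {"delta_rot": [-4, 0, 0], "translation": [0, 0, 0], "claw": 0}, {"delta_rot": [0, 0, 0], "translation": [0, 0, 0], "claw": 0}, {"delta_rot": [0, 0, 0], "translation": [0, 0, 0], "claw": 0}]}}

```text
time_s: 11.98
tool_pos: [0.4819, -0.0162, 0.1162]
tcp_rot: [[0.002, 0.599, 0.801], [-0.001, 0.801, -0.599], [-1.0, 0.0, 0.002]]
wrist_force: [-1.6, -0.5, 4.4]
opening: 0.0135
```

Run:
```python
from h import *
goal((.4808,-.0168,.113),-36)
snap("w9","wrist");crop("w9",210,440,100,300,3.4,"pics/w9d.png");snap("s9","scene");crop("s9",270,380,150,260,5,"pics/s9c.png");goal()
```

```text
t 11.98 p [ 0.4819 -0.0162  0.1162] yaw -36.78 tilt 0.12 F [-1.6 -0.5  4.4] M [0.02 0.36 0.  ] open 0.0135 j6 20.9
shift cm [ 0.32 -0.12 -0.06]
turn deg [-0.78  0.12 -0.01]
t 12.08 p [ 0.4819 -0.0162  0.1162] yaw -36.78 tilt 0.12 F [-2.   1.   6.1] M [0.09 0.46 0.05] open 0.014 j6 20.9
```

View pics/w9d.png

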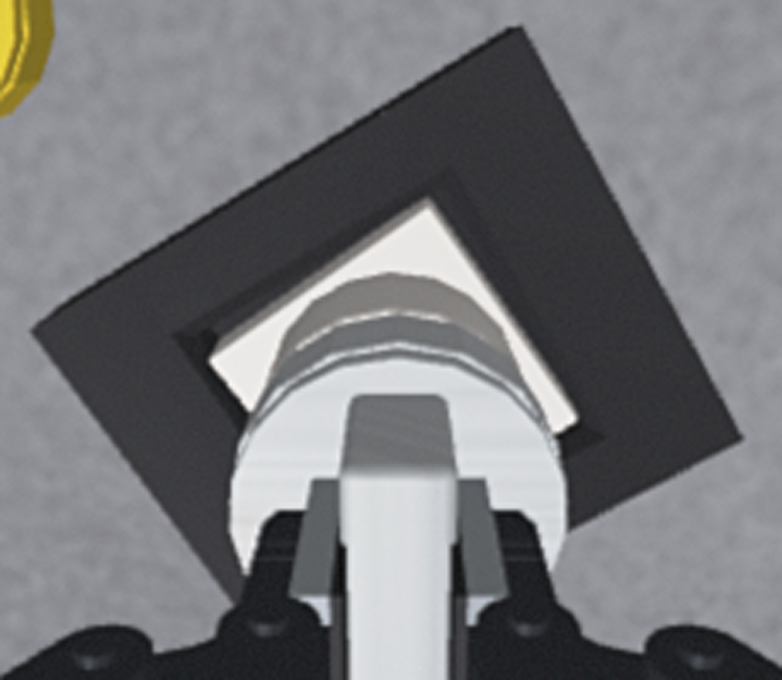

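View pics/s9c.png

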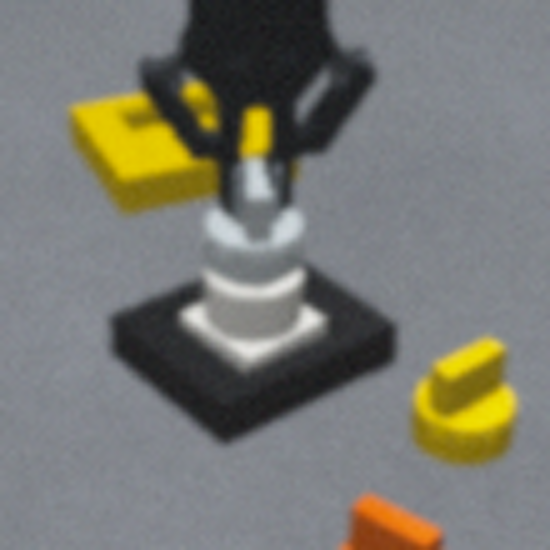

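Lugs released: the TCP rose 3 mm under the disc spring, the bar sits about 55° past the jar, and the jar is still home. Lifting straight up slowly.

Emit:
{"api": "move_arm", "payload": {"increments": [{"delta_rot": [0, 0, 0], "translation": [-0.2, 0, 0], "claw": 0}, {"delta_rot": [0, 0, 0], "translation": [-0.3, 0, 0], "claw": 0}, {"delta_rot": [0, 0, 0], "translation": [-0.3, 0, 0], "claw": 0}, {"delta_rot": [0, 0, 0], "translation": [0, 0, 0], "claw": 0}]}}

```text
time_s: 12.42
tool_pos: [0.4818, -0.0162, 0.1244]
tcp_rot: [[0.001, 0.603, 0.798], [-0.001, 0.798, -0.603], [-1.0, 0.0, 0.001]]
wrist_force: [0.4, -0.4, -0.8]
opening: 0.0137
```

Run:
```python
from h import *
goal((.4798,-.0166,.138),-36.8)
snap("s10","scene");crop("s10",270,380,150,260,5,"pics/s10c.png")
```

```text
t 12.42 p [ 0.4818 -0.0162  0.1244] yaw -37.05 tilt 0.08 F [ 0.4 -0.4 -0.8] M [ 0.04 -0.01 -0.02] open 0.0137 j6 21.2
shift cm [-1.36 -0.15 -0.13]
turn deg [-0.25  0.08 -0.  ]
```

View pics/s10c.png

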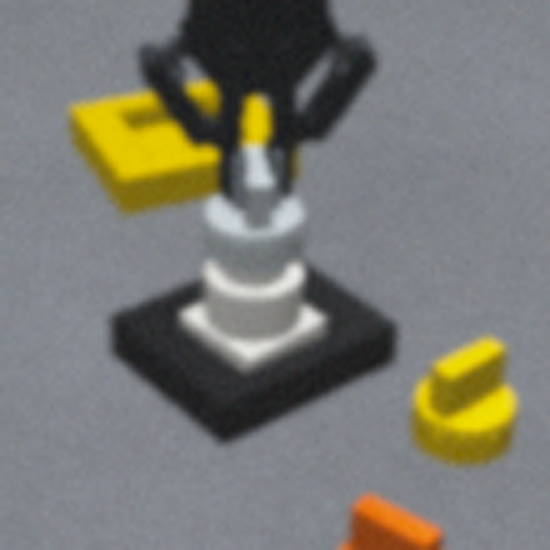

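The cap is off (load is just its own weight) and the jar stayed put. Raising further so that it clears the neck.

Emit:
{"api": "move_arm", "payload": {"increments": [{"delta_rot": [0, 0, 0], "translation": [-0.7, 0, 0], "claw": 0}, {"delta_rot": [0, 0, 0], "translation": [-0.8, 0, 0], "claw": 0}, {"delta_rot": [0, 0, 0], "translation": [-0.8, -0.05, 0], "claw": 0}, {"delta_rot": [0, 0, 0], "translation": [-0.4, 0, 0], "claw": 0}, {"delta_rot": [0, 0, 0], "translation": [0, 0, 0], "claw": 0}, {"delta_rot": [0, 0, 0], "translation": [0, 0, 0], "claw": 0}, {"delta_rot": [0, 0, 0], "translation": [0, 0, 0], "claw": 0}, {"delta_rot": [0, 0, 0], "translation": [0, 0, 0], "claw": 0}, {"delta_rot": [0, 0, 0], "translation": [0, 0, 0], "claw": 0}]}}

```text
time_s: 13.22
tool_pos: [0.4813, -0.0166, 0.1542]
tcp_rot: [[0.001, 0.603, 0.798], [-0.001, 0.798, -0.603], [-1.0, 0.0, 0.002]]
wrist_force: [0.1, -0.4, -1.8]
opening: 0.0139
```

Run:
```python
from h import *
goal((.4798,-.0166,.152),-36.8)
snap("s11","scene");crop("s11",270,380,150,260,5,"pics/s11c.png")
snap("w11","wrist");crop("w11",210,440,100,300,3.4,"pics/w11d.png");snap("t11","top");goal()
r0,r1=load("top0"),load("t11")
d=np.abs(r0["color"].astype(int)-r1["color"]).max(2)
for n,(u,v) in dict(round=(411,176),pot=(480,140),seal=(172,193)).items(): print(n,d[v-28:v+28,u-35:u+35].max())
```

```text
t 13.22 p [ 0.4813 -0.0166  0.1542] yaw -37.09 tilt 0.09 F [ 0.1 -0.4 -1.8] M [ 0.04 -0.02  0.04] open 0.0139 j6 21.2
shift cm [ 0.22 -0.09 -0.12]
turn deg [-0.29  0.09 -0.01]
t 13.37 p [ 0.4813 -0.0166  0.1542] yaw -37.09 tilt 0.09 F [ 0.5 -0.1  0.5] M [-0.01 -0.    0.01] open 0.0134 j6 21.2
round 10
pot 11
seal 10
```

View pics/s11c.png

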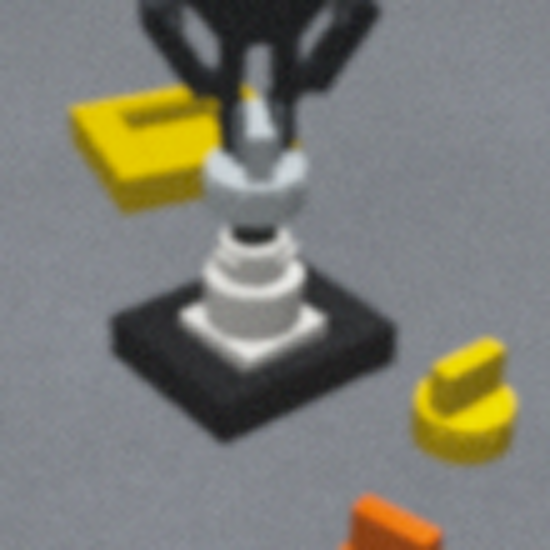

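View pics/w11d.png

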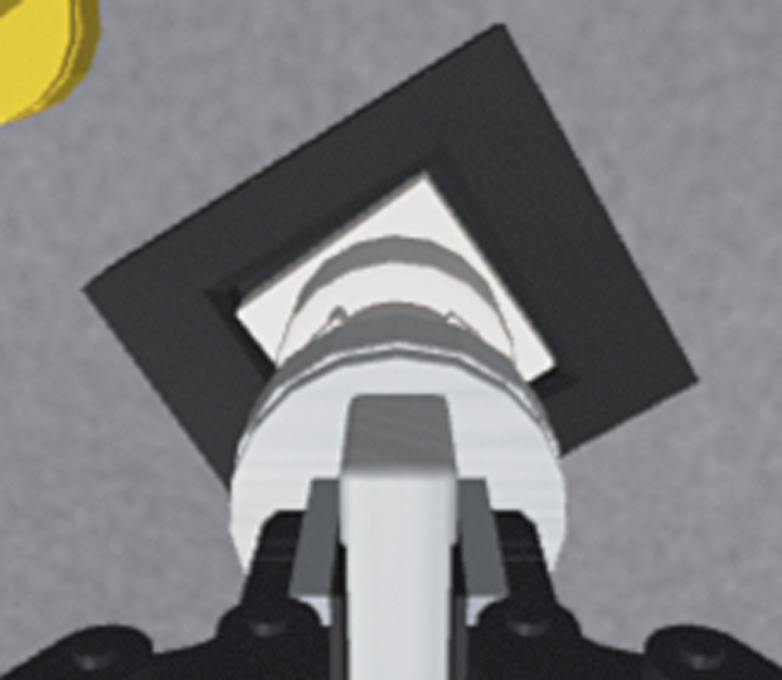

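View pics/s11.png

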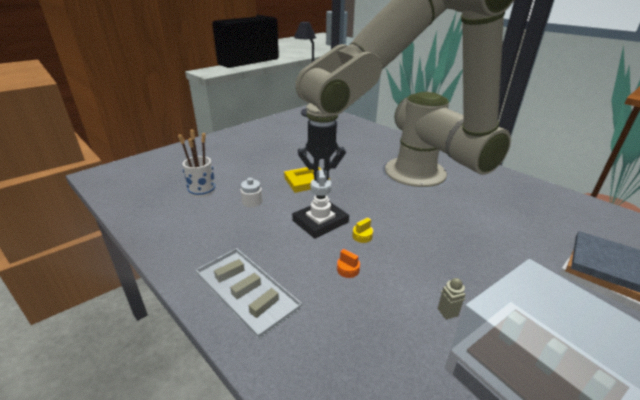

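Run:
```python
from h import *
r=load("w11"); u=lambda x,y:(210+(x+.5)/3.4-.5,100+(y+.5)/3.4-.5)
P=[ray(r,u(*p),.031)[:2] for p in ((238,316),(427,182),(553,365))]
print(P,(P[0]+P[2])/2,np.linalg.norm(P[0]-P[1]),np.linalg.norm(P[2]-P[1]))
Q=[ray(r,u(*p),.028)[:2] for p in ((85,290),(500,27),(697,380))]; print(Q,(Q[0]+Q[2])/2,np.linalg.norm(Q[0]-Q[1]),np.linalg.norm(Q[2]-Q[1]))
```

```text
[array([0.45075552, 0.01320782]), array([0.5120159 , 0.01138291]), array([ 0.50974888, -0.04873584])] [ 0.4802522  -0.01776401] 0.06128755230941636 0.06016148023580434
[array([0.42193107, 0.04301485]), array([0.54891778, 0.030707  ]), array([ 0.53861945, -0.07734092])] [ 0.48027526 -0.01716304] 0.12758176789696907 0.10853759028236147
```

The jar is centred to within about 1 mm, upright and seated, and the cap is held level and still. Handing in.

Run:
```python
from station import arm
print(arm.finish_job())
```

```text
the job is handed in; nothing more can be done
None
```

I set the closed jar into the black slab's well and unscrewed the cap counter-clockwise until its lugs let go. I then lifted the cap straight off and handed the job in at 13.4 s; no verdict is reported.

**Last checks:**
- **Jar:** the last wrist picture puts it about 1 mm from the well's centre. It looked upright in the scene picture.
- **Seating:** the height came out as expected for a fully home foot, and pressing down met firm contact at about 10 N. I had no direct depth reading.
- **Cap turn:** about 67° of tool turn in all. The jar took up about 3° of play before the foot braced, so the cap ended about 55° past the jar. It rose about 3 mm when the lugs let go.
- **Cap now:** gripped at a 120 N squeeze setting, the tool within 0.1° of vertical, about 41 mm above its closed height. I judge its lower edge to be roughly 2 cm above the neck. Wrist force is near zero, so nothing is pressing on the jar.
- **Bystanders:** before-and-after top pictures show only noise at the round jar, brush pot and seal.

**Didn't match:** the force reading while seating was ambiguous. It showed contact, then fell back to the hanging weight when the arm rose 0.4 mm, so I pressed again to confirm. I also re-gripped the bar once at the start, because the first close was about 4 mm too high.

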